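# Lock the belt gate of a patty former

### The job

Lock the belt gate of the patty former: with the fingertips, push the red knob along its L-shaped slot from the yellow end to the corner, then round the corner and fully home to the end with the green mark. Only push the knob, never pinch it between the fingers, leave it there and let go. Leave the patties, nut, mug and scraper where they are, and do not press the red stop button.

Things in the scene. Friction and masses are not known exactly. Their poses are not given: they have to be found in the camera images.
- outlet: Fixed outlet unit of the patty former. Origin on the table under the centre of its square gate housing (180 x 180 mm, bright top plate 60 mm up). A 16 mm wide L-shaped slot in the plate: in the unit's axes (x, y in mm) from (-45, -45) along +x to the corner (40, -45), then along +y to (40, 40). Also on the unit: conveyor belt at y 105 to 295 (belt top 70 mm up, x -160 to 160).
- knob (a point): Centre of the red gate knob, 81 mm above the table. Cross-shaped in plan, 28 mm from face to face; faces flat, 20 mm wide, square to the outlet's x and y, 65 to 99 mm above the table. It rides on a 12 mm pin with 2 mm play each side in the slot; it does not turn, tilt or lift. About 2.5 N friction per axis plus light drag, no spring: stays where left. Slot walls and ends are rigid stops.
- gate_along (a joint): How far the pin stands along the outlet's +x from the slot's first end, in m: 0 at the yellow end (starts between 0 and 0.045), about 0.085 in the corner and all along the second leg (stop at 0.087).
- gate_across (a joint): How far the pin stands along the outlet's +y from the first leg, in m: about 0 in the first leg, 0.085 nominally at the green home end (stop at 0.087).
- slot_start (a point): Middle of the slot at its free end (yellow mark, 12 x 24 mm, beside it), on the plate's top face, 60 mm up: where the pin stands at joints 0, 0. Axes as the outlet's. The plate is clear above, except for the brass nut.
- slot_corner (a point): Middle of the slot at its corner, on the plate's top face. Axes as the outlet's.
- slot_end (a point): Middle of the slot at its home end (green mark, 24 x 12 mm, just beyond it), on the plate's top face. Axes as the outlet's. The white drum over the belt's far end, at outlet x 170 to 270, y 105 to 295 mm, is 170 mm high.
- knob_near: The knob's face towards the outlet's -x, push here for +x. Its origin lies on the pin's axis at table height, axes as the outlet's.
- knob_far: The knob's face towards the outlet's +x; origin as knob_near.
- knob_left: The knob's face towards the outlet's +y; origin as knob_near.
- knob_right: The knob's face towards the outlet's -y, push here for +y; origin as knob_near.
- stop (a joint): Travel of the red round stop button, m: 0 up, 0.006 pressed. Not to be pressed. It is 30 mm across, on a white switch box 55 mm high at the outlet's x -72 to -12, y -165 to -105 mm; its top stands up to 90 mm above the table.
- patty_a: Frozen, rigid meat patty, 86 mm across and 18 mm thick, lying flat on the belt, at the end nearer to the robot. Origin at the centre of its underside, z up. A bystander.
- patty_b: Frozen, rigid meat patty, 86 mm across and 18 mm thick, lying flat on the belt, towards the drum. Origin at the centre of its underside, z up. A bystander.
- patty_c: Frozen, rigid meat patty, 86 mm across and 18 mm thick, lying flat in the black tray. Origin at the centre of its underside, z up. A bystander.
- patty_d: Frozen, rigid meat patty, 86 mm across and 18 mm thick, lying flat in the black tray. Origin at the centre of its underside, z up. A bystander.
- brass_nut: Loose brass hand nut, 30 mm across, 22 mm high, standing on the gate plate away from the slot; origin at its underside. A bystander.
- mug: Orange plastic mug, 76 mm across, 90 mm high, handle at its +y; origin at its underside. A bystander.
- scraper: Spatula lying flat on the table, origin on its underside, long axis its x. A bystander.
- tray: Fixed black tray, 300 x 240 x 32 mm, inner floor 8 mm up; origin at the centre of its underside.

How it is judged:
By the outcome, as a careful person would: the job done as asked, in the order asked, and still so for the second after the job is handed in, with the robot touching nothing.
It also fails if it takes over 38 s, if anything falls off the work surface, if the arm or the gripper's body presses on something with over 40 N, if the wrist force passes 120 N, or if a joint passes its speed limit or range.

### The arm

A 6-joint arm with a two-finger parallel gripper is mounted at the origin on the work surface. World frame = base frame: x ahead of the robot, y to its left, z up, the work surface at z = 0. Lengths are in m, angles in rad, forces in N, time in s.
With the tool pointing down it reaches from about 0.225 to 0.875 m from the base axis. Payload 3.4 kg.
Tool frame: the origin (TCP) lies between the finger pads; the fingertips stand 19 mm ahead of it and the grasp point (between the pads) is the TCP; z points along the fingers, y is the line along which they close (so a half turn about z gives the same grasp; the last joint's range is limited). The gripper opens to 85 mm and grips with 20 to 120 N. Pads are 22 mm wide; open, the fingers measure 114 mm over their backs; the gripper's body (76 mm by 85 mm) begins 54 mm behind the grasp point. The pads swing forward as they close: fully open they stand 13 mm farther back than shut.
Start: joints at [-1.271, 0.276, 1.505, -0, 1.361, -0.121], TCP at [0.235, -0.525, 0.25] pointing down, gripper open.
Joint ranges: [-2.89, 2.89], [-0.75, 2.08], [0.22, 2.7], [-1.18, 4.32], [0.11, 2.71], [-2.7, 2.7]. Speed limits (rad/s): [2.57, 2.57, 3.14, 3.14, 3.14, 3.14].

### API

Orientations are given as a unit quaternion [w, x, y, z].
In Python, from rig import get_state, imaging, ticket gives the robot as it stands. The module is installed in compiled form; this text tells all that it offers.
- The arm moves only by the shell command python3 -m inch 'ROWS' [FORCE]. ROWS is JSON, a list of rows, each an object with "claw": the opening, from -1 (shut) to 1 (fully open); "travel": the shift along the world's x, y, z in units of 200 mm (1.0 is 200 mm), a list of three; "turn": the turn about the world's z in units of 180 degrees (1.0 is 180 degrees). A call has 1 to 5 rows; each row is the pose to reach, as a shift and turn from the pose commanded when the call began, turning the shorter way round; what a row does not reach only later rows make up. A row lasts 1/10 s, in which the tool goes at most 50 mm and 8.59 degrees, less where a joint would pass 70% of its speed; a pose out of reach is approached as far as the arm can. A call with a number of a shift or a turn outside -1 to 1 is refused whole. A call with a gripper value outside its range is refused whole. The fingers move at their own pace and stop on an object; FORCE is the grip in N (left out, the last holds). Time passes only in rows, so rows that repeat a pose let the fingers close. It gives the time, the measured TCP pose, the force, the opening and the grip force at its end, in the units of the state.
- get_state(): the state, without advancing time (a new reading comes with each control period).
- imaging.get_image(name): name is "scene" or "top" or "wrist"; returns the picture (480x640x3 uint8, red, green, blue); there is no depth.
- imaging.camera_params(name): a dict with "camera_matrix" (3x3 intrinsics, pixels), "cam_to_world" (4x4, takes a point from camera to world coordinates); the wrist camera has in their place "T_tool_cam" (4x4, takes a point from camera to tool coordinates, whose origin is the TCP and whose axes are the flange's). Camera axes: x right, y down, z forward; pixel columns grow to the right and rows downward; lengths in m; the calibration is good to about 2 mm. A picture is of the moment at which its call begins: read the wrist's pose just before it. camera_params takes no time and is no camera call.
- ticket.sign_off(): hands the job in; it is judged then, once.
The state is a dict: "clock": time; "qpos": joint angles; "qd": joint speeds; "effort": joint torques, N m; "position": TCP position; "ee_rot": TCP orientation; "contact_force": force on the tool from outside, world axes, zero at the start; "moment": the same for the moment, N m; "width": finger opening in m; "gripper_force": force on a finger pad.
Only numpy, scipy, OpenCV 4.12 (cv2) and the standard library are available. Lean on these libraries where they do the work, as an engineer would, in place of code of your own. Each camera call takes 0.05 s, during which the arm holds its last target. There are 200 camera calls.

## Working session

There is one attempt and no reset: what is moved stays moved. The work goes in short steps, Python scripts to look and compute and a shell command to move; the robot and the scene stay as the last step left them, time stands still between calls to the robot, and variables do not carry over. Pictures are saved under pics/ and viewed, at most 10 in all, crops included, and the job is handed in when it is done.

```bash
mkdir -p pics
python3 - <<'E'
from rig import get_state, imaging
import cv2
for n in ("top","scene"):
    cv2.imwrite(f"pics/{n}0.png",imaging.get_image(n)[:,:,::-1])
    p=imaging.camera_params(n);print(n,p["camera_matrix"],p["cam_to_world"])
s=get_state();print(s)
E
```

```text
top [[493.18163252   0.         320.32562495]
 [  0.         493.18163252 239.56478965]
 [  0.           0.           1.        ]] [[ 0.020708   -0.98374227  0.17838815  0.37320506]
 [-0.99973976 -0.02208265 -0.00572363 -0.0904322 ]
 [ 0.00956986 -0.1782232  -0.98394355  1.03917103]
 [ 0.          0.          0.          1.        ]]
scene [[594.72814458   0.         329.13441053]
 [  0.         594.72814458 247.77601852]
 [  0.           0.           1.        ]] [[ 0.02063503  0.69881466 -0.71500508  1.4429505 ]
 [ 0.99972072 -0.00618279  0.02280913 -0.10066096]
 [ 0.01151863 -0.71527606 -0.69874707  0.94625688]
 [ 0.          0.          0.          1.        ]]
{'clock': 0.1, 'qpos': array([-1.27099638e+00,  2.76552416e-01,  1.50596105e+00, -9.89144790e-06,
        1.36071341e+00, -1.20979003e-01]), 'qd': array([ 1.19513931e-03,  3.63616203e-05, -2.71741235e-03, -4.14360579e-04,
       -6.53067798e-04, -3.02250479e-04]), 'effort': array([ 3.45025437e-04, -4.17698729e+01, -2.46404529e+01, -2.18386695e-04,
        5.82278983e-03, -1.11217361e-05]), 'position': array([ 0.23474934, -0.52443812,  0.24953253]), 'ee_rot': array([-8.13419247e-04,  9.77949108e-01,  2.08841744e-01, -7.77781576e-05]), 'contact_force': array([-0.22421127, -0.31772584,  0.07193984]), 'moment': array([-0.0158944 ,  0.01699574, -0.00114738]), 'gripper_force': 0.0, 'width': 0.08536232495874735}
```

View pics/top0.png

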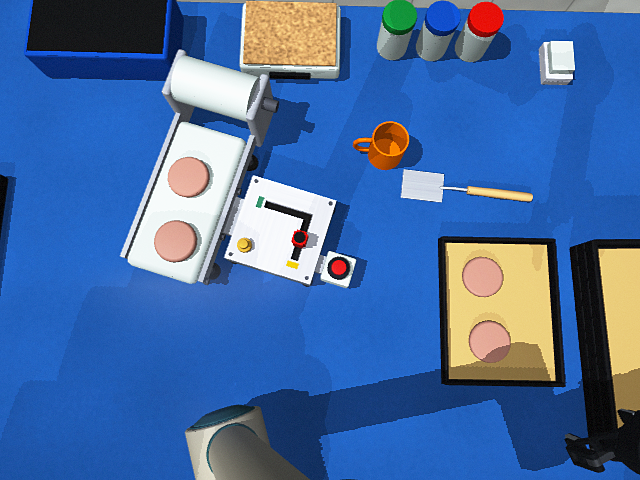

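View pics/scene0.png

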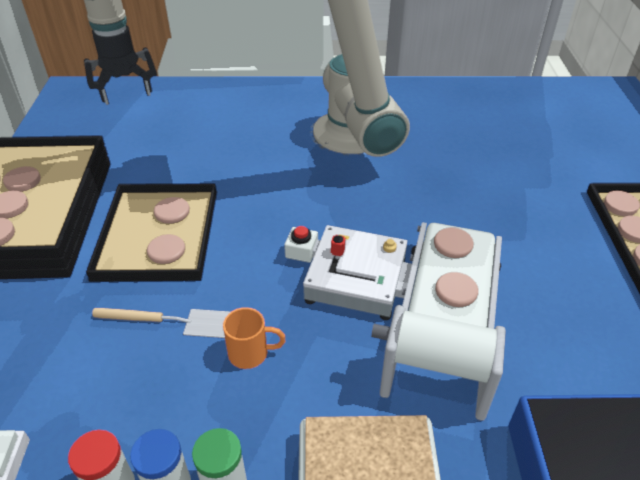

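The top view shows the plate at about (225–340, 177–284), with the knob at (300,238), the yellow mark at (292,264) and the green mark at (261,202). The nut is at (244,244) and the stop button at (339,268). Next I'll enlarge that area.

Run:
```python
import cv2
i=cv2.imread("pics/top0.png")[165:295,215:365]
cv2.imwrite("pics/crop.png",cv2.resize(i,(750,650)[:2] and (690,598),interpolation=cv2.INTER_CUBIC))
```

```text
(no output)
```

View pics/crop.png

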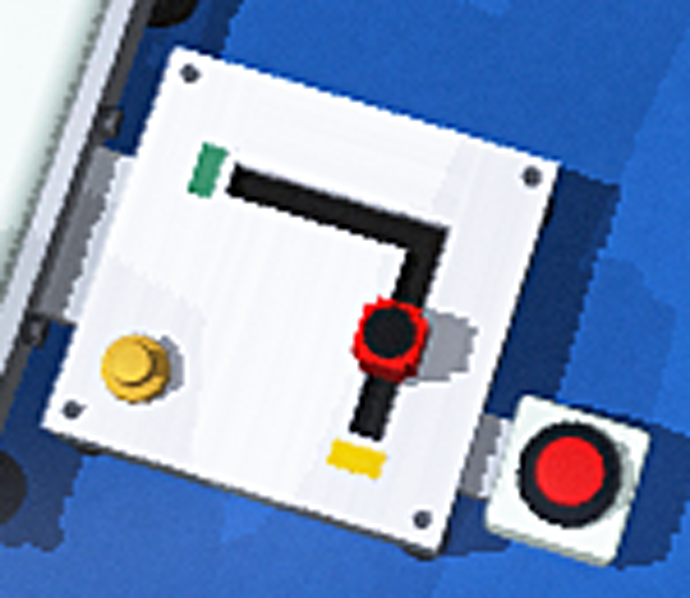

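The enlarged view shows these crop pixels:
- **Plate corners:** (175,47), (558,160), (42,428) and (440,545).
- **Slot:** start edge (366,438), outer corner (447,230), home edge (230,180).
- **Knob:** top at (390,332).

I'll fit the outlet pose from these.

```bash
cat > h.py <<'E'
import numpy as np
from rig import get_state, imaging
from scipy.optimize import least_squares
P=imaging.camera_params("top");K,T=P["camera_matrix"],P["cam_to_world"]
def ray(c,z):
    d=T[:3,:3]@np.linalg.inv(K)@[c[0],c[1],1]; return (T[:3,3]+d*(z-T[2,3])/d[2])[:2]
def R(a): return np.array([[np.cos(a),-np.sin(a)],[np.sin(a),np.cos(a)]])
E
python3 - <<'E'
from h import *
px=np.array([(175,47),(558,160),(42,428),(440,545),(366,438),(447,230),(230,180)])/4.6+[215,165]-0.4
m=np.array([(90,90),(90,-90),(-90,90),(-90,-90),(-53,-45),(48,-53),(40,48)])/1000
W=np.array([ray(p,.06) for p in px])
f=lambda v:(m@R(v[2]).T+v[:2]-W).ravel()
r=least_squares(f,[.4,-.05,-.3]);v=r.x;print(v,np.degrees(v[2]),r.fun.reshape(-1,2)*1000)
np.save("o.npy",v)
for z,p in((.099,(390,332)),):
    print("knob",(R(v[2]).T@(ray(np.array(p)/4.6+[215,165]-.4,z)-v[:2]))*1000)
s=get_state();q=s["ee_rot"];yaw=np.degrees(2*np.arctan2(q[2],q[1]));print("yaw",yaw)
g=lambda x,y:R(v[2])@(np.array([x,y])/1000)+v[:2]
for n,a in(("pre",(-60,-45)),("corner",(40,-45)),("preY",(40,-90)),("end",(40,40))):print(n,g(*a),(g(*a)-s["position"][:2])/.2)
E
```

```text
[ 0.57189926 -0.01528959 -0.27362659] -15.677648511139763 [[-0.5149374   0.68001102]
 [-0.85543604  0.04324613]
 [-0.07180967 -0.64869417]
 [-1.56049009  0.32678059]
 [ 0.35268506  0.32818304]
 [ 1.80654135 -1.63931092]
 [ 0.84344679  0.90978431]]
knob [-11.99237908 -44.81302395]
yaw 24.10897640279233
pre [ 0.5019713  -0.04240198] [1.33610981 2.41018074]
corner [ 0.59825103 -0.06942446] [1.81750843 2.2750683 ]
preY [ 0.58609091 -0.11275034] [1.75670784 2.05843892]
end [0.62122014 0.0124133 ] [1.932354   2.68425713]
```

```bash
python3 -m inch '[{"claw":-1,"travel":[0.1,0.2,0],"turn":-0.045},{"claw":-1,"travel":[0.2,0.4,0],"turn":-0.09},{"claw":-1,"travel":[0.3,0.6,0],"turn":-0.135},{"claw":-1,"travel":[0.4,0.8,0],"turn":-0.18},{"claw":-1,"travel":[0.5,0.9,0],"turn":-0.221}]' 30
python3 -m inch '[{"claw":-1,"travel":[0.1,0.2,0],"turn":0},{"claw":-1,"travel":[0.2,0.4,0],"turn":0},{"claw":-1,"travel":[0.3,0.6,0],"turn":0},{"claw":-1,"travel":[0.4,0.8,0],"turn":0},{"claw":-1,"travel":[0.5,0.9,0],"turn":0}]'
python3 -m inch '[{"claw":-1,"travel":[0.12,0.2,0],"turn":0},{"claw":-1,"travel":[0.24,0.4,0],"turn":0},{"claw":-1,"travel":[0.336,0.61,-0.1],"turn":0},{"claw":-1,"travel":[0.336,0.61,-0.3],"turn":0},{"claw":-1,"travel":[0.336,0.61,-0.4],"turn":0}]'
python3 - <<'E'
from h import *
import cv2
s=get_state();v=np.load("o.npy");q=s["ee_rot"]
print(s["position"],s["width"],np.degrees(2*np.arctan2(q[2],q[1])),R(v[2]).T@(s["position"][:2]-v[:2])*1000)
i=imaging.get_image("wrist")[:,:,::-1];cv2.imwrite("pics/w1.png",i)
E
```

```text
clock: 0.6
position: [0.3347, -0.3412, 0.25]
ee_rot: [-0.001, 0.99, -0.139, -0.001]
contact_force: [0.7, -0.7, -0.1]
width: 0.0123
gripper_force: 0.0
clock: 1.1
position: [0.4346, -0.1615, 0.2501]
ee_rot: [-0.001, 0.991, -0.135, -0.001]
contact_force: [-0.1, -0.6, -0.0]
width: 0.0001
gripper_force: 0.0
clock: 1.6
position: [0.5007, -0.0407, 0.1674]
ee_rot: [-0.0, 0.991, -0.135, -0.002]
contact_force: [-0.8, 1.7, 0.0]
width: -0.0001
gripper_force: 0.0
[ 0.50071695 -0.04069989  0.16743403] -9.216700628308023e-05 -15.464087904435699 [-61.66763211 -43.70019559]
```

View pics/w1.png

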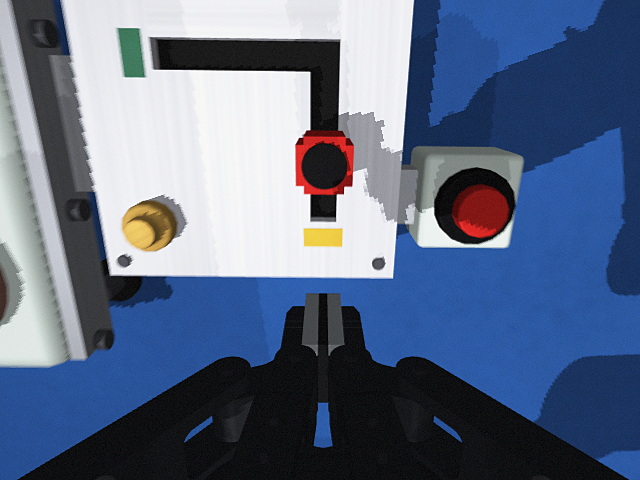

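The wrist view shows the knob centred at (325,163), in line with the shut fingers at column 323. The tool is square to the slot. I'll descend and push +x.

```bash
python3 -m inch '[{"claw":-1,"travel":[0,0,-0.2],"turn":0},{"claw":-1,"travel":[0,0,-0.385],"turn":0},{"claw":-1,"travel":[0,0,-0.385],"turn":0}]'
python3 -m inch '[{"claw":-1,"travel":[0.06,-0.017,0],"turn":0},{"claw":-1,"travel":[0.12,-0.034,0],"turn":0},{"claw":-1,"travel":[0.18,-0.051,0],"turn":0},{"claw":-1,"travel":[0.24,-0.067,0],"turn":0},{"claw":-1,"travel":[0.3,-0.084,0],"turn":0}]'
python3 -m inch '[{"claw":-1,"travel":[0.02,-0.006,0],"turn":0},{"claw":-1,"travel":[0.04,-0.011,0],"turn":0},{"claw":-1,"travel":[0.055,-0.015,0],"turn":0},{"claw":-1,"travel":[0.06,-0.017,0],"turn":0}]'
cat > look.py <<'E'
from h import *
import cv2,sys
s=get_state();v=np.load("o.npy");q=s["ee_rot"]
print("outlet mm",R(v[2]).T@(s["position"][:2]-v[:2])*1000,s["position"],"force outlet",R(v[2]).T@s["contact_force"][:2])
cv2.imwrite(f"pics/{sys.argv[2]}.png",imaging.get_image(sys.argv[1])[:,:,::-1])
E
python3 look.py wrist w2
```

```text
clock: 1.95
position: [0.4984, -0.0423, 0.0898]
ee_rot: [-0.0, 0.991, -0.137, -0.005]
contact_force: [-1.2, 0.1, 0.8]
width: 0.0003
gripper_force: 0.0
clock: 2.45
position: [0.5634, -0.0602, 0.0943]
ee_rot: [0.0, 0.991, -0.136, 0.0]
contact_force: [-3.5, 1.5, 2.2]
width: 0.0002
gripper_force: 1.5
clock: 2.85
position: [0.574, -0.063, 0.0932]
ee_rot: [0.0, 0.991, -0.136, -0.0]
contact_force: [-2.5, -0.3, 3.5]
width: 0.0003
gripper_force: 1.3
outlet mm [ 14.94456784 -45.3746434 ] [ 0.57402649 -0.06301457  0.0932008 ] force outlet [-2.36438829 -0.92728708]
```

View pics/w2.png

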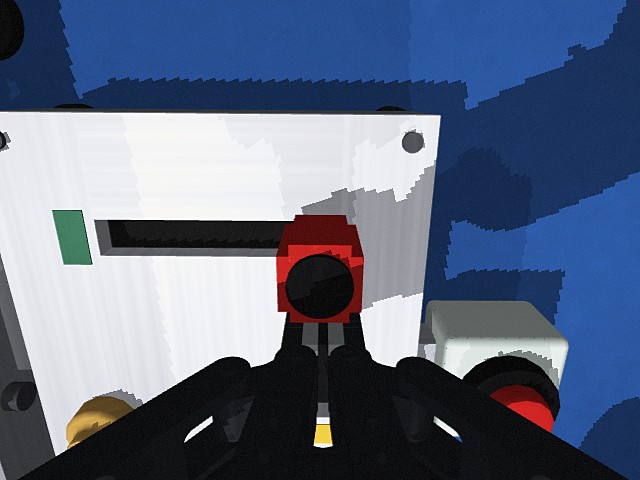

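The knob is nearly at the corner and the force is still only friction. I'll creep forward until it meets the stop.

```bash
for i in 1; do python3 -m inch '[{"claw":-1,"travel":[0.007,-0.002,0],"turn":0},{"claw":-1,"travel":[0.014,-0.004,0],"turn":0},{"claw":-1,"travel":[0.014,-0.004,0],"turn":0}]'; python3 -m inch '[{"claw":-1,"travel":[0.005,-0.0014,0],"turn":0},{"claw":-1,"travel":[0.005,-0.0014,0],"turn":0}]'; done
```

```text
clock: 3.2
position: [0.5769, -0.0638, 0.0932]
ee_rot: [0.0, 0.991, -0.136, -0.0]
contact_force: [-2.7, -0.4, 0.4]
width: -0.0
gripper_force: 1.0
clock: 3.4
position: [0.5777, -0.0641, 0.0932]
ee_rot: [0.0, 0.991, -0.136, -0.0]
contact_force: [-3.9, 1.9, 0.3]
width: -0.0004
gripper_force: 1.3
```

```bash
python3 -m inch '[{"claw":-1,"travel":[0.005,-0.0014,0],"turn":0},{"claw":-1,"travel":[0.005,-0.0014,0],"turn":0}]';python3 -m inch '[{"claw":-1,"travel":[0.005,-0.0014,0],"turn":0},{"claw":-1,"travel":[0.005,-0.0014,0],"turn":0}]'; python3 look.py top t2; python3 -c "
import cv2;i=cv2.imread('pics/t2.png')[165:295,215:365];cv2.imwrite('pics/t2c.png',cv2.resize(i,(690,598),interpolation=cv2.INTER_CUBIC))"
```

```text
clock: 3.6
position: [0.5778, -0.0641, 0.0932]
ee_rot: [-0.0, 0.991, -0.136, -0.001]
contact_force: [-4.6, 0.3, 2.5]
width: 0.0001
gripper_force: 2.4
clock: 3.8
position: [0.5779, -0.0641, 0.0932]
ee_rot: [-0.0, 0.991, -0.136, -0.002]
contact_force: [-5.9, 1.2, 3.9]
width: 0.0
gripper_force: 3.5
outlet mm [ 19.00847939 -45.41026974] [ 0.57792959 -0.06414704  0.09323454] force outlet [-6.02333054 -0.46231566]
```

View pics/t2c.png

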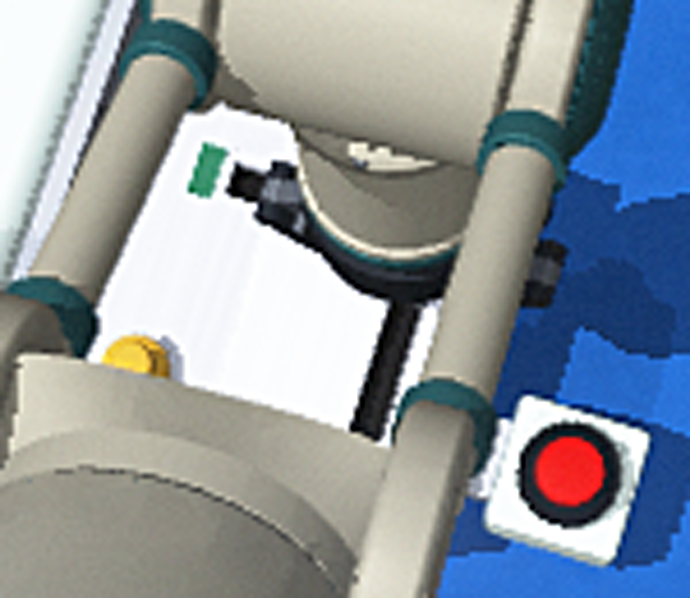

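The position has stopped advancing and the force is rising, so the knob is at the corner stop. I'll back off, lift, and go round to its -y face.

```bash
python3 -m inch '[{"claw":-1,"travel":[-0.04,0.011,0],"turn":0},{"claw":-1,"travel":[-0.072,0.02,0],"turn":0},{"claw":-1,"travel":[-0.072,0.02,0.15],"turn":0},{"claw":-1,"travel":[-0.072,0.02,0.3],"turn":0},{"claw":-1,"travel":[-0.072,0.02,0.3],"turn":0}]'
python3 -m inch '[{"claw":-1,"travel":[0.05,-0.145,0],"turn":0},{"claw":-1,"travel":[0.106,-0.289,0],"turn":0},{"claw":-1,"travel":[0.106,-0.289,0],"turn":0}]'
python3 look.py wrist w3
```

```text
clock: 4.35
position: [0.569, -0.0614, 0.1578]
ee_rot: [0.001, 0.991, -0.136, 0.006]
contact_force: [1.5, 0.1, 0.4]
width: 0.0001
gripper_force: 0.0
clock: 4.65
position: [0.5887, -0.1219, 0.1531]
ee_rot: [0.001, 0.991, -0.137, 0.002]
contact_force: [-0.8, 0.5, -0.2]
width: -0.0001
gripper_force: 0.0
outlet mm [ 45.03373849 -98.11688399] [ 0.58874399 -0.12192549  0.1531087 ] force outlet [-0.85879753  0.26758982]
```

View pics/w3.png

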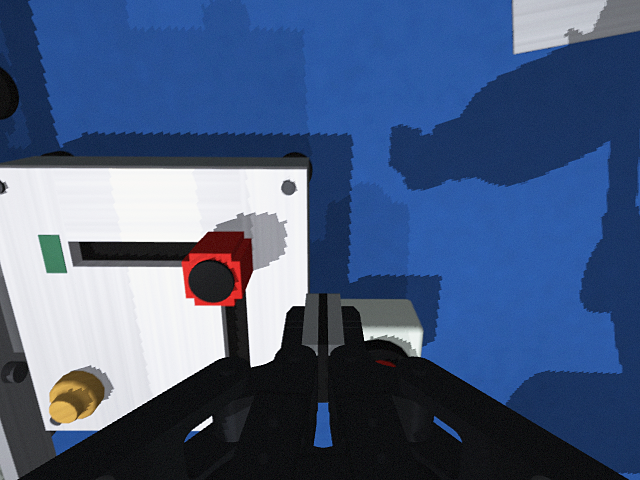

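The wrist view shows the knob at the corner, centred at (212,282), with the fingers out to its -y side at (322,310). I'll descend and push +y.

```bash
python3 -m inch '[{"claw":-1,"travel":[0,0,-0.15],"turn":0},{"claw":-1,"travel":[-0.008,0,-0.3],"turn":0},{"claw":-1,"travel":[-0.008,0,-0.3],"turn":0}]'
python3 -m inch '[{"claw":-1,"travel":[0.019,0.067,0],"turn":0},{"claw":-1,"travel":[0.038,0.135,0],"turn":0},{"claw":-1,"travel":[0.057,0.202,0],"turn":0},{"claw":-1,"travel":[0.076,0.27,0],"turn":0},{"claw":-1,"travel":[0.095,0.337,0],"turn":0}]'
python3 -m inch '[{"claw":-1,"travel":[0.014,0.048,0],"turn":0},{"claw":-1,"travel":[0.027,0.096,0],"turn":0},{"claw":-1,"travel":[0.038,0.135,0],"turn":0},{"claw":-1,"travel":[0.043,0.154,0],"turn":0},{"claw":-1,"travel":[0.043,0.154,0],"turn":0}]'
python3 look.py wrist w4
```

```text
clock: 5.0
position: [0.5813, -0.1166, 0.0893]
ee_rot: [-0.001, 0.991, -0.136, -0.005]
contact_force: [-0.9, 0.6, -0.8]
width: -0.0001
gripper_force: 0.0
clock: 5.5
position: [0.6054, -0.05, 0.0945]
ee_rot: [0.0, 0.991, -0.136, 0.001]
contact_force: [1.0, -3.7, 1.4]
width: -0.0002
gripper_force: 1.6
clock: 6.0
position: [0.6124, -0.0193, 0.0931]
ee_rot: [-0.001, 0.991, -0.136, -0.001]
contact_force: [-0.1, 0.4, 0.5]
width: -0.0001
gripper_force: 0.0
outlet mm [40.05181056  7.11452495] [ 0.61238355 -0.01926274  0.09305725] force outlet [-0.23817671  0.30508293]
```

View pics/w4.png

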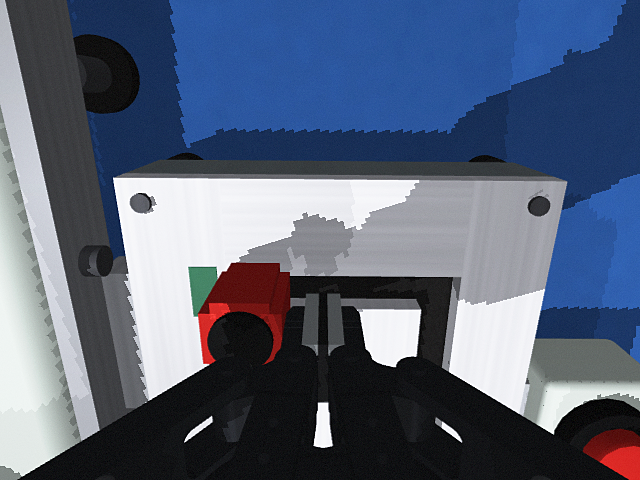

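The knob is close to the green mark, with its top at (241,340). I'll creep on until the force rises.

```bash
python3 -m inch '[{"claw":-1,"travel":[0.003,0.012,0],"turn":0},{"claw":-1,"travel":[0.006,0.024,0],"turn":0},{"claw":-1,"travel":[0.006,0.024,0],"turn":0}]'
for i in 1 2 3; do python3 -m inch '[{"claw":-1,"travel":[0.003,0.01,0],"turn":0},{"claw":-1,"travel":[0.003,0.01,0],"turn":0},{"claw":-1,"travel":[0.003,0.01,0],"turn":0}]' | grep -E "posi|cont"; done
```

```text
clock: 6.35
position: [0.613, -0.0157, 0.0928]
ee_rot: [0.0, 0.991, -0.136, -0.001]
contact_force: [-2.0, -2.7, -1.3]
width: -0.0
gripper_force: 1.3
position: [0.6137, -0.0135, 0.0929]
contact_force: [-1.9, -2.9, -2.7]
position: [0.6146, -0.0115, 0.0931]
contact_force: [-2.3, -3.2, -1.7]
position: [0.6146, -0.0113, 0.0931]
contact_force: [-5.3, -7.9, -1.3]
```

It has reached the home stop: no more travel, and the force is up. I'll push once more to be sure, then withdraw and lift away.

```bash
python3 -m inch '[{"claw":-1,"travel":[0.003,0.01,0],"turn":0},{"claw":-1,"travel":[0.003,0.01,0],"turn":0},{"claw":-1,"travel":[-0.015,-0.055,0],"turn":0},{"claw":-1,"travel":[-0.03,-0.11,0],"turn":0},{"claw":-1,"travel":[-0.03,-0.11,0],"turn":0}]'
python3 -m inch '[{"claw":-1,"travel":[0,0,0.2],"turn":0},{"claw":-1,"travel":[0,0,0.4],"turn":0},{"claw":-1,"travel":[0,0,0.6],"turn":0},{"claw":-1,"travel":[-0.1,-0.2,0.7],"turn":0},{"claw":-1,"travel":[-0.2,-0.4,0.7],"turn":0}]'
python3 -m inch '[{"claw":-1,"travel":[-0.1,-0.2,0],"turn":0},{"claw":-1,"travel":[-0.2,-0.4,0],"turn":0},{"claw":-1,"travel":[-0.3,-0.6,0],"turn":0},{"claw":-1,"travel":[-0.4,-0.8,0],"turn":0},{"claw":-1,"travel":[-0.4,-0.8,0],"turn":0}]'
python3 look.py top t3; python3 -c "
import cv2;i=cv2.imread('pics/t3.png')[165:295,215:365];cv2.imwrite('pics/t3c.png',cv2.resize(i,(690,598),interpolation=cv2.INTER_CUBIC))
a=cv2.imread('pics/top0.png');b=cv2.imread('pics/t3.png')"
```

```text
clock: 7.75
position: [0.6107, -0.0324, 0.0941]
ee_rot: [-0.0, 0.991, -0.137, 0.001]
contact_force: [-0.4, 0.1, 0.1]
width: -0.0
gripper_force: 0.0
clock: 8.25
position: [0.5726, -0.1115, 0.2381]
ee_rot: [0.0, 0.991, -0.135, 0.005]
contact_force: [0.5, -1.2, -0.7]
width: -0.0001
gripper_force: 0.0
clock: 8.75
position: [0.4884, -0.276, 0.2339]
ee_rot: [0.001, 0.99, -0.139, 0.001]
contact_force: [0.2, 1.3, 0.7]
width: 0.0005
gripper_force: 0.0
outlet mm [  -9.93497357 -273.60427521] [ 0.48839921 -0.27603036  0.23388261] force outlet [-0.11340713  1.29148972]
```

View pics/t3c.png

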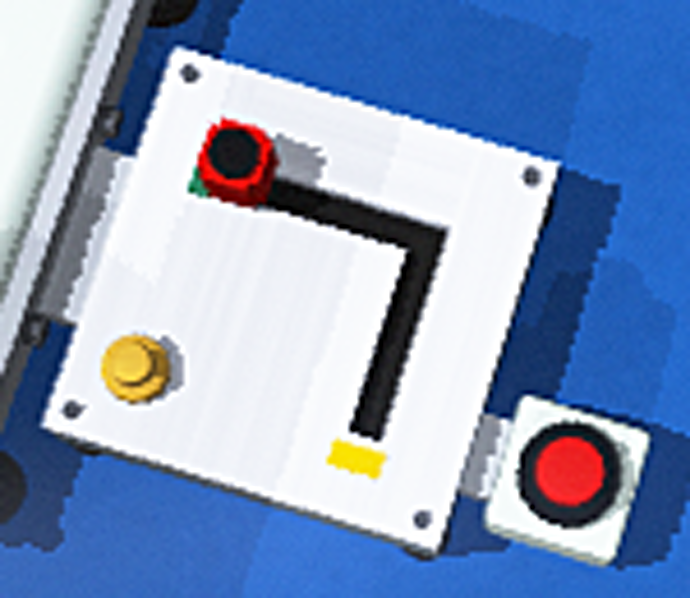

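View pics/t3.png

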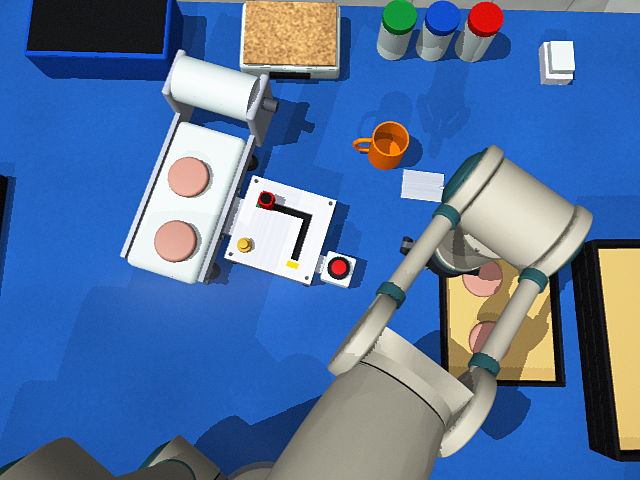

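The knob is home over the green mark at crop (235,155), and the nut, button, patties, mug and scraper blade are where they were. The robot is clear.

```bash
python3 -m inch '[{"claw":-1,"travel":[0,0,0],"turn":0},{"claw":-1,"travel":[0,0,0],"turn":0}]' >/dev/null; python3 -c "
from rig import ticket;print(ticket.sign_off())"
```

```text
the job is handed in; nothing more can be done
None
```

The gate is locked and the job is handed in: I pushed the red knob with shut fingertips to the corner stop, then home to the stop at the green mark, and let go. The patties, nut, mug and stop button look untouched, as does the scraper's blade (its handle was hidden by the arm). The job took about 9 s.

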